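# Sort the bench after an analyser run

### The arm

A 6-joint arm with a two-finger parallel gripper is mounted at the origin on the work surface. World frame = base frame: x ahead of the robot, y to its left, z up, the work surface at z = 0. Lengths are in m, angles in rad, forces in N, time in s.
With the tool pointing down it reaches from about 0.275 to 0.85 m from the base axis. Payload 5.2 kg.
Tool frame: the origin (TCP) lies on the centre line of the jaws, within the pads' length; the fingertips stand 25 mm ahead of it and the grasp point (between the pads) lies 6 mm ahead of it; z points along the fingers, y is the direction in which the jaws open and shut (so a half turn about z gives the same grasp; the last joint's range is limited). The gripper opens to 85 mm and grips with 20 to 120 N. Pads are 22 mm wide; open, the fingers measure 114 mm over their backs; the gripper's body (76 mm by 85 mm) begins 54 mm behind the grasp point. The pads swing forward as they close: fully open they stand 13 mm farther back than shut.
Start: joints at [-1.385, 0.259, 1.535, -0, 1.348, -0.203], TCP at [0.209, -0.509, 0.256] pointing down, gripper open.
Joint ranges: [-3.14, 3.14], [-0.91, 2.08], [0.19, 2.58], [-1.22, 4.36], [0.22, 2.71], [-3.12, 3.12]. Speed limits (rad/s): [2.57, 2.57, 3.14, 3.14, 3.14, 3.14].

### API

Orientations are given as a unit quaternion [w, x, y, z].
In Python, from cell import env gives the robot as it stands.
- The arm moves only by the tool send_rows, never from a script. Its argument "rows" is text: rows parted by semicolons, each of 7 numbers parted by spaces: the shift along the tool's x, y, z in cm, then the turn, a rotation vector about the tool's x, y, z in rad, then the finger opening in cm, from 0 to 8.54. A call has 1 to 20 rows; each row shifts and turns the commanded pose from where the row before left it, along the tool's axes as they then stand; what a row does not reach is not made up. A row lasts 1/10 s, in which the tool goes at most 50 mm and 8.59 degrees, less where a joint would pass 70% of its speed; a pose out of reach is approached as far as the arm can. A call with a gripper value outside its range is refused whole. The fingers move at their own pace and stop on an object; "newtons" is the grip in N (left out, the last holds). Time passes only in rows, so rows that do not move let the fingers close. It gives the time, the measured TCP pose, the force and the opening at its end, in the units of the state.
- env.observe(): the state, without advancing time (a new reading comes with each control period).
- env.read_camera(name): name is "side" or "top" or "wrist"; returns the picture (384x512x3 uint8, blue, green, red); there is no depth.
- env.camera_info(name): a dict with "mtx" (3x3 intrinsics, pixels), "extrinsics" (4x4, takes a point from world to camera coordinates); the wrist camera has in their place "hand_eye" (4x4, takes a point from camera to tool coordinates, whose origin is the TCP and whose axes are the flange's). Camera axes: x right, y down, z forward; pixel columns grow to the right and rows downward; lengths in m; the calibration is good to about 2 mm. The wrist camera is an equidistant fisheye: a pixel r from the principal point sees the ray r / f radians off the axis. A picture is of the moment at which its call begins: read the wrist's pose just before it. camera_info takes no time and is no camera call.
- env.hand_in(): hands the job in, once; it reports no verdict.
The state is a dict: "time_s": time; "qpos": joint angles; "joint_vel": joint speeds; "effort": joint torques, N m; "position": TCP position; "tcp_rot": TCP orientation; "ft_force": force on the tool from outside, world axes, zero at the start; "torque": the same for the moment, N m; "grip_width": opening from 0.0 (shut) to 1.0 (fully open).
Only numpy, scipy, OpenCV 4.12 (cv2) and the standard library are available. Lean on these libraries where they do the work, as an engineer would, in place of code of your own. Each camera call takes 0.05 s, during which the arm holds its last target.

### The job

Sort the things left on the bench after the run. First put the used cartridge (grey with a red top) into the red waste tray, before moving anything else; then stand the two blue-capped reagent bottles upright in the blue tray and the two brown yellow-capped control vials upright in the yellow tray, one to each bay. Set things down without dropping or knocking any over, and leave the green-capped bottle and the timer where they are.

Things in the scene. Friction and masses are not known exactly. Their poses are not given: they have to be found in the camera images.
- cartridge_center (a point): the one used reagent cartridge: a dark grey upright block 60 x 24 mm and 60 mm tall with a red top with three black dots, 60 g, loose, standing on the bench. The point is its centre, half-way up (30 mm above its underside). Its x axis runs along the 60 mm length, y across the 24 mm width, z up. Grasp it across the 24 mm width; it is even and solid all the way up.
- reagent_a_center (a point): a fresh reagent bottle (one of two alike, the other is reagent_b): white round bottle 36 mm in diameter with a blue cap, 84 mm tall, 70 g, loose, standing upright on the bench. The point is its centre, half-way up (42 mm above its underside); z is its axis, up. The straight side reaches 54 mm up; the cap is 28 mm wide and 18 mm tall.
- reagent_b_center (a point): a fresh reagent bottle (one of two alike, the other is reagent_a): white round bottle 36 mm in diameter with a blue cap, 84 mm tall, 70 g, loose, standing upright on the bench. The point is its centre, half-way up (42 mm above its underside); z is its axis, up. The straight side reaches 54 mm up; the cap is 28 mm wide and 18 mm tall.
- control_a_center (a point): a control vial (one of two alike, the other is control_b): brown (amber) round vial 26 mm in diameter with a yellow cap and a white band, 74 mm tall, 30 g, loose, standing upright on the bench. The point is its centre, half-way up (37 mm above its underside); z is its axis, up. The straight side reaches 46 mm up; the cap is 22 mm wide and 16 mm tall.
- control_b_center (a point): a control vial (one of two alike, the other is control_a): brown (amber) round vial 26 mm in diameter with a yellow cap and a white band, 74 mm tall, 30 g, loose, standing upright on the bench. The point is its centre, half-way up (37 mm above its underside); z is its axis, up. The straight side reaches 46 mm up; the cap is 22 mm wide and 16 mm tall.
- blue_tray: blue open plastic tray fixed to the bench, 68 mm (its x) by 131 mm (its y) and 16 mm tall, walls 4 mm, inner floor 4 mm above the bench. One cross wall in the middle, as tall as the rim, parts it into two square bays of about 60 x 60 mm, whose centres lie 32 mm to either side of the tray's centre along its y axis. The origin is the centre of its underside.
- yellow_tray: yellow open plastic tray fixed to the bench, 68 mm (its x) by 131 mm (its y) and 16 mm tall, walls 4 mm, inner floor 4 mm above the bench. One cross wall in the middle, as tall as the rim, parts it into two square bays of about 60 x 60 mm, whose centres lie 32 mm to either side of the tray's centre along its y axis. The origin is the centre of its underside.
- waste_bin: red open plastic waste tray fixed to the bench, 140 x 140 mm and 30 mm tall, walls 4 mm, inner floor 4 mm above the bench, empty and undivided. The origin is the centre of its underside.
- diluent: bystander, to be left alone: a bigger white round bottle, 44 mm in diameter, 92 mm tall, with a green cap and a green band, 140 g, loose, standing among the other things. The origin is the centre of its underside.
- timer: bystander, to be left alone: a white bench timer lying flat, 60 x 60 mm, 18 mm tall, with a greenish display, 120 g, loose. The origin is the centre of its underside.

How it is judged:
On the way:
1. the used cartridge lies or stands released and at rest in the red waste tray, while the four bottles and vials are still where they started (within 15 mm) (x of cartridge_center in the frame of waste_bin between -0.062 and 0.062 m and y of cartridge_center in the frame of waste_bin between -0.062 and 0.062 m and z of cartridge_center in the frame of waste_bin between 0 and 0.05 m and linear speed of cartridge below 0.02 m/s and angular speed of cartridge below 0.3 rad/s and contact force between the fingers and cartridge below 0.1 N and distance of each of reagent_a_center, reagent_b_center, control_a_center, control_b_center from where it was at the start of the episode below 0.015 m), for 0.2 s.
At the end, for the whole second after the job is handed in: Cartridge in the red tray; blue-capped bottles in the blue tray, yellow-capped vials in the yellow, one to each bay, upright (0.12 rad) on its floor, within 20 mm of the bay centre along both tray axes; all at rest; green-capped bottle and timer within 20 mm of their start (x of cartridge_center in the frame of waste_bin between -0.062 and 0.062 m and y of cartridge_center in the frame of waste_bin between -0.062 and 0.062 m and z of cartridge_center in the frame of waste_bin between 0 and 0.05 m and ((x of reagent_a_center in the frame of blue_tray between -0.02 and 0.02 m and y of reagent_a_center in the frame of blue_tray between 0.012 and 0.052 m and z of reagent_a_center in the frame of blue_tray between 0.039 and 0.051 m and angle between each of reagent_a_center, reagent_b_center's own z axis and vertical below 0.12 rad and x of reagent_b_center in the frame of blue_tray between -0.02 and 0.02 m and y of reagent_b_center in the frame of blue_tray between -0.052 and -0.012 m and z of reagent_b_center in the frame of blue_tray between 0.039 and 0.051 m) or (x of reagent_a_center in the frame of blue_tray between -0.02 and 0.02 m and y of reagent_a_center in the frame of blue_tray between -0.052 and -0.012 m and z of reagent_a_center in the frame of blue_tray between 0.039 and 0.051 m and angle between each of reagent_a_center, reagent_b_center's own z axis and vertical below 0.12 rad and x of reagent_b_center in the frame of blue_tray between -0.02 and 0.02 m and y of reagent_b_center in the frame of blue_tray between 0.012 and 0.052 m and z of reagent_b_center in the frame of blue_tray between 0.039 and 0.051 m)) and ((x of control_a_center in the frame of yellow_tray between -0.02 and 0.02 m and y of control_a_center in the frame of yellow_tray between 0.012 and 0.052 m and z of control_a_center in the frame of yellow_tray between 0.034 and 0.046 m and angle between each of control_a_center, control_b_center's own z axis and vertical below 0.12 rad and x of control_b_center in the frame of yellow_tray between -0.02 and 0.02 m and y of control_b_center in the frame of yellow_tray between -0.052 and -0.012 m and z of control_b_center in the frame of yellow_tray between 0.034 and 0.046 m) or (x of control_a_center in the frame of yellow_tray between -0.02 and 0.02 m and y of control_a_center in the frame of yellow_tray between -0.052 and -0.012 m and z of control_a_center in the frame of yellow_tray between 0.034 and 0.046 m and angle between each of control_a_center, control_b_center's own z axis and vertical below 0.12 rad and x of control_b_center in the frame of yellow_tray between -0.02 and 0.02 m and y of control_b_center in the frame of yellow_tray between 0.012 and 0.052 m and z of control_b_center in the frame of yellow_tray between 0.034 and 0.046 m)) and linear speed of each of cartridge, reagent_a, reagent_b, control_a, control_b below 0.02 m/s and angular speed of each of cartridge, reagent_a, reagent_b, control_a, control_b below 0.3 rad/s and distance of each of diluent, timer from where it was at the start of the episode below 0.02 m); the robot touches nothing.
It fails at once if the green-capped bottle or the timer is pushed more than 20 mm from its place, or the green-capped bottle tipped over (distance of any of diluent, timer from where it was at the start of the episode above 0.02 m or angle between diluent's own z axis and vertical above 0.5 rad).
It fails at once if a reagent bottle or control vial is knocked over (angle between any of reagent_a_center, reagent_b_center, control_a_center, control_b_center's own z axis and vertical above 0.9 rad).
It fails at once if something is dropped or thrown: it moves faster than 0.8 m/s while no finger touches it ((linear speed of cartridge above 0.8 m/s and contact force between the fingers and cartridge below 0.05 N) or (linear speed of reagent_a above 0.8 m/s and contact force between the fingers and reagent_a below 0.05 N) or (linear speed of reagent_b above 0.8 m/s and contact force between the fingers and reagent_b below 0.05 N) or (linear speed of control_a above 0.8 m/s and contact force between the fingers and control_a below 0.05 N) or (linear speed of control_b above 0.8 m/s and contact force between the fingers and control_b below 0.05 N)).
It also fails if it takes over 134 s, if anything falls off the work surface, if the arm or the gripper's body presses on something with over 40 N, if the wrist force passes 120 N, or if a joint passes its speed limit or range.

## Working session

There is one attempt and no reset: what is moved stays moved. The work goes in short steps, Python scripts to look and compute and a tool call to move; the robot and the scene stay as the last step left them, time stands still between calls to the robot, and variables do not carry over. Pictures are saved under pics/ and viewed, and the job is handed in when it is done.

Besides the shell and the picture viewer there is one more tool, called after "Call:" as name(argument=value, ...) on one line, values as JSON. send_rows: Moves the arm, as the interface text tells. Its arguments: {"type":"object","properties":{"rows":{"type":"string"},"newtons":{"type":"number"}},"required":["rows"]}

```bash
ls; mkdir -p pics
python3 - <<'E'
from cell import env
import cv2
o=env.observe();print({k:o[k] for k in('time_s','position','tcp_rot','grip_width')})
for n in('top','side'):
    cv2.imwrite(f'pics/{n}0.png',env.read_camera(n))
    print(n,env.camera_info(n))
print(env.camera_info('wrist'))
E
```

```text
pics
{'time_s': 0.0, 'position': array([ 0.20841952, -0.50845646,  0.25546589]), 'tcp_rot': array([-9.28818386e-04,  9.81165881e-01,  1.93164829e-01,  1.68330363e-05]), 'grip_width': 0.9988792786572442}
top {'mtx': array([[461.80587705,   0.        , 255.29329813],
       [  0.        , 461.80587705, 194.48348578],
       [  0.        ,   0.        ,   1.        ]]), 'extrinsics': array([[ 0.00594029, -0.99988535,  0.01392829, -0.02018897],
       [-0.9942058 , -0.00740037, -0.10723832,  0.51217348],
       [ 0.1073291 , -0.01321056, -0.99413578,  1.210601  ],
       [ 0.        ,  0.        ,  0.        ,  1.        ]])}
side {'mtx': array([[474.64519169,   0.        , 248.62587848],
       [  0.        , 474.64519169, 199.64258307],
       [  0.        ,   0.        ,   1.        ]]), 'extrinsics': array([[-0.98598573, -0.16645213,  0.01121708,  0.50246384],
       [-0.13517777,  0.75770677, -0.63844139,  0.11373196],
       [ 0.09777068, -0.63101041, -0.7695887 ,  0.96472495],
       [ 0.        ,  0.        ,  0.        ,  1.        ]])}
{'mtx': array([[297.31863964,   0.        , 257.62081877],
       [  0.        , 297.31863964, 197.06779557],
       [  0.        ,   0.        ,   1.        ]]), 'hand_eye': array([[ 7.18690649e-04, -9.60069410e-01, -2.79760989e-01,
         7.09172236e-02],
       [ 9.99998830e-01,  3.12143416e-04,  1.49774443e-03,
        -4.49994656e-04],
       [-1.35061306e-03, -2.79761738e-01,  9.60068511e-01,
        -1.18110720e-01],
       [ 0.00000000e+00,  0.00000000e+00,  0.00000000e+00,
         1.00000000e+00]])}
```

View pics/top0.png

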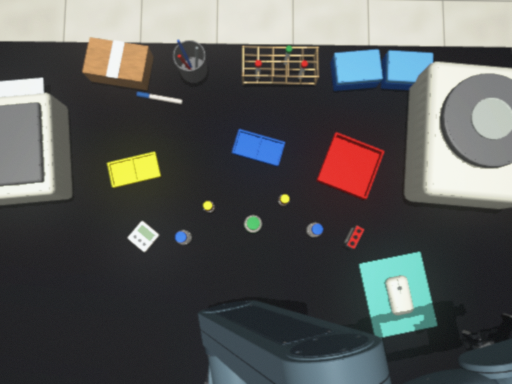

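View pics/side0.png

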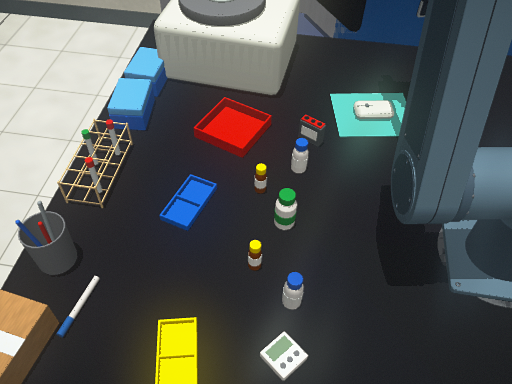

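The top view shows yellow caps at about (208,206) and (285,199), blue caps at (182,237) and (315,230), and the green cap at (253,224). The cartridge is at (355,237), the red tray at (351,165), the blue tray at (259,147) and the yellow tray at (134,169). Next I'll measure these with masks.

```bash
cat > h.py <<'E'
import cv2,numpy as np
from cell import env
def ray(n,uv):
    i=env.camera_info(n);E=i['extrinsics'];R=E[:3,:3];c=-R.T@E[:3,3]
    d=R.T@np.linalg.inv(i['mtx'])@np.array([uv[0],uv[1],1.]);return c,d
def plane(n,uv,z):
    c,d=ray(n,uv);return c+d*(z-c[2])/d[2]
def tri(a,b):
    A=np.zeros((3,3));B=np.zeros(3);rs=[ray('top',a),ray('side',b)]
    for c,d in rs:
        d=d/np.linalg.norm(d);P=np.eye(3)-np.outer(d,d);A+=P;B+=P@c
    p=np.linalg.solve(A,B);return p
H=dict(blue=(100,125),yellow=(22,34),green=(45,80),red=(-8,8))
def blobs(img,col,amin=20,S=130,V=60):
    h,s,v=[x.astype(int) for x in cv2.split(cv2.cvtColor(img,cv2.COLOR_BGR2HSV))]
    lo,hi=H[col]; hh=np.where(h>170,h-180,h) if lo<0 else h
    m=((hh>=lo)&(hh<=hi)&(s>S)&(v>V)).astype('uint8')*255
    cs,_=cv2.findContours(m,cv2.RETR_EXTERNAL,cv2.CHAIN_APPROX_NONE)
    out=[]
    for c in cs:
        M=cv2.moments(c)
        if M['m00']>amin: out.append((M['m00'],np.array([M['m10']/M['m00'],M['m01']/M['m00']]),c))
    return sorted(out,key=lambda t:t[1][0])
E
python3 - <<'E'
from h import *
np.set_printoptions(precision=4,suppress=True)
for n in('top','side'):
    im=cv2.imread(f'pics/{n}0.png')
    print(n,ray(n,(0,0))[0])
    for c in H:
        for a,p,ct in blobs(im,c):
            z={'blue':.078,'yellow':.070,'green':.088,'red':.06}[c]
            s=f'{c} {a:.0f} {p}'
            if a<600: s+=f' P{plane(n,p,z)}'
            elif a<4500:
                zt=.03 if c=='red' else .016
                b=cv2.boxPoints(cv2.minAreaRect(ct)); W=np.array([plane(n,q,zt)[:2] for q in b])
                e=W[1]-W[0];f=W[2]-W[1]
                s+=f' ctr{W.mean(0)} sz {np.linalg.norm(e):.3f} {np.linalg.norm(f):.3f} ang {np.degrees(np.arctan2(e[1],e[0])):.1f} {np.degrees(np.arctan2(f[1],f[0])):.1f}'
            print(s)
im=cv2.imread('pics/top0.png')
cv2.imwrite('pics/topz.png',cv2.resize(im[120:260,90:400],None,fx=2.5,fy=2.5,interpolation=cv2.INTER_CUBIC))
E
```

```text
top [ 0.3794 -0.0004  1.2587]
blue 40 [142.3625  94.2833] P[0.7691 0.2819 0.078 ]
blue 80 [179.8965 236.5197] P[0.398  0.1749 0.078 ]
blue 1275 [258.0071 147.1125] ctr[ 0.6441 -0.0234] sz 0.075 0.137 ang -15.0 -105.7
blue 82 [317.3111 228.6162] P[ 0.4203 -0.1752  0.078 ]
blue 1348 [382.6825  72.5931] ctr[ 0.8675 -0.3687] sz 0.286 0.114 ang -88.5 178.8
yellow 1328 [133.4059 169.2034] ctr[0.5802 0.3144] sz 0.139 0.076 ang -75.9 -165.4
yellow 62 [207.1467 205.2373] P[0.4789 0.1078 0.07  ]
yellow 64 [284.5633 198.4134] P[ 0.4981 -0.0921  0.07  ]
green 81 [252.8025 222.856 ] P[ 0.4335 -0.0101  0.088 ]
red 34 [257.7923  63.0193] P[ 0.8651 -0.0209  0.06  ]
red 36 [303.9624  63.4413] P[ 0.8653 -0.1455  0.06  ]
red 2866 [350.1609 165.5276] ctr[ 0.5931 -0.2731] sz 0.150 0.149 ang -21.4 -111.2
red 177 [355.5254 236.6271] P[ 0.4008 -0.2769  0.06  ]
side [0.4165 0.6062 0.8094]
blue 114 [ 28.1608 233.1637] P[0.9037 0.16   0.078 ]
blue 139 [ 64.6583 326.2446] P[0.7603 0.3239 0.078 ]
blue 30 [118.6339 126.235 ] P[ 0.8383 -0.1563  0.078 ]
blue 2804 [138.2166  89.7368] ctr[ 0.876  -0.3941] sz 0.351 0.
[... 303 characters left out ...]
509.6788  50.2   ] P[-0.1063 -0.6437  0.078 ]
yellow 2859 [178.5498 352.4257] ctr[0.5747 0.304 ] sz 0.097 0.117 ang -170.1 102.6
yellow 122 [254.7709 246.0919] P[0.4803 0.1094 0.07  ]
yellow 91 [260.707  168.5989] P[ 0.4993 -0.0898  0.07  ]
green 26 [ 84.859 132.859] P[ 0.8987 -0.1116  0.088 ]
green 102 [283.8933 219.8834] P[0.4335 0.0524 0.088 ]
green 220 [286.7468 196.2638] P[ 0.4349 -0.0072  0.088 ]
red 76 [ 43.9826 231.305 ] P[0.8878 0.1396 0.06  ]
red 64 [ 89.0079 161.7979] P[ 0.873  -0.0529  0.06  ]
red 52 [109.2589 123.5793] P[ 0.8735 -0.1801  0.06  ]
red 2802 [232.4455 126.4057] ctr[ 0.5974 -0.2636] sz 0.186 0.199 ang -92.7 155.9
red 132 [312.4659 120.9583] P[ 0.4024 -0.2753  0.06  ]
```

View pics/topz.png

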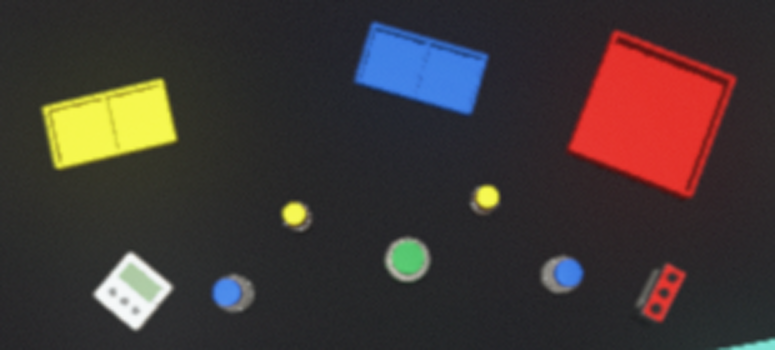

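Run:
```python
from h import *
np.set_printoptions(precision=4,suppress=True)
for n in('top','side'):
    im=cv2.imread(f'pics/{n}0.png')
    for a,p,ct in blobs(im,'red'):
        if 120<a<400:
            W=np.array([plane(n,q[0],.06)[:2] for q in ct])
            r=cv2.minAreaRect((W*1000).astype('float32'));print(n,r)
    for c,lo,hi,zt in(('red',2000,4500,.03),('blue',1200,1320,.016),('yellow',1200,1400,.016)):
        for a,p,ct in blobs(im,c):
            if n=='top' and lo<a<hi:
                W=np.array([plane(n,q[0],zt)[:2] for q in ct])
                r=cv2.minAreaRect((W*1000).astype('float32'));print(c,r)
print('machine base (side, z=0):',plane('side',(285,90),0),plane('side',(160,65),0),'top at z .2',plane('top',(410,195),.2),plane('top',(420,75),.2))
for px in((143,222),(160,237),(143,252),(128,237)): print(plane('top',px,.018))
```

```text
top ((400.44378662109375, -277.1831970214844), (23.05072021484375, 58.60777282714844), 62.61126708984375)
red ((593.2088012695312, -272.73162841796875), (147.5740966796875, 149.38665771484375), 68.55450439453125)
blue ((644.0916137695312, -23.41815948486328), (136.95346069335938, 74.96861267089844), 74.26625061035156)
yellow ((580.0935668945312, 314.31085205078125), (75.65974426269531, 138.5104217529297), 14.056353569030762)
side ((402.5845031738281, -275.5091552734375), (22.75118637084961, 55.581520080566406), 61.47825622558594)
machine base (side, z=0): [ 0.4861 -0.4606  0.    ] [ 0.8554 -0.5106  0.    ] top at z .2 [ 0.4952 -0.3729  0.2   ] [ 0.7832 -0.4055  0.2   ]
[0.437  0.2832 0.018 ]
[0.3973 0.2367 0.018 ]
[0.3574 0.2807 0.018 ]
[0.3968 0.3218 0.018 ]
```

```bash
cat >> h.py <<'E'
from scipy.spatial.transform import Rotation as Ro
def state():
    o=env.observe();q=o['tcp_rot'];R=Ro.from_quat([q[1],q[2],q[3],q[0]]).as_matrix()
    return o,np.array(o['position']),R,np.degrees(np.arctan2(R[1,0],R[0,0]))
def plan(*wp):
    """waypoints (x,y,z,yaw deg): shift in the axes before it (cm), then turn about tool z (rad)"""
    o,p,R,a=state()
    print('t %.2f'%o['time_s'],'p',p.round(4),'yaw %.1f'%a,'q6 %.2f'%o['qpos'][5],'w %.3f'%o['grip_width'],'F',np.round(o['ft_force'],1))
    for w in wp:
        d=R.T@(np.array(w[:3])-p)*100;t=(a-w[3]+180)%360-180
        print('to',w,'shift cm',d.round(2),'turn z %.3f'%np.radians(t))
        p=np.array(w[:3]);a=w[3];c,s=np.cos(np.radians(a)),np.sin(np.radians(a))
        R=np.array([[c,s,0],[s,-c,0],[0,0,-1.]])
E
python3 -c "
from h import *
plan((.4015,-.2765,.16,-28),(.4015,-.2765,.05,-28))"
```

```text
t 0.10 p [ 0.2084 -0.5085  0.2556] yaw 22.3 q6 -0.20 w 1.004 F [-0.5  0.1 -0.1]
to (0.4015, -0.2765, 0.16, -28) shift cm [ 26.66 -14.13   9.59] turn z 0.877
to (0.4015, -0.2765, 0.05, -28) shift cm [ 0.  0. 11.] turn z 0.000
```

Call:
send_rows(rows="2.67 -1.41 0.6 0 0 0 8; 2.67 -1.41 0.6 0 0 0 8; 2.67 -1.41 0.6 0 0 0 8; 2.67 -1.41 0.6 0 0 0 8; 2.67 -1.41 0.6 0 0 0 8; 2.67 -1.41 0.6 0 0 0 8; 2.67 -1.41 0.6 0 0 0 8; 2.67 -1.41 0.6 0 0 0 8; 2.67 -1.41 0.6 0 0 0 8; 2.67 -1.41 0.6 0 0 0 8; 0 0 0 0 0 0.11 6; 0 0 0 0 0 0.11 6; 0 0 0 0 0 0.11 6; 0 0 0 0 0 0.11 6; 0 0 0 0 0 0.11 6; 0 0 0 0 0 0.11 6; 0 0 0 0 0 0.11 6; 0 0 0 0 0 0.11 6; 0 0 0 0 0 0 6; 0 0 0 0 0 0 6", newtons=25)

```text
time_s: 2.1
position: [0.402, -0.2771, 0.1961]
tcp_rot: [-0.0, 0.97, -0.242, -0.0]
ft_force: [0.2, -0.0, 0.6]
grip_width: 0.704
```

```bash
python3 -c "
from h import *
plan((.4015,-.2765,.05,-28))
cv2.imwrite('pics/w1.png',env.read_camera('wrist'))"
```

```text
t 2.10 p [ 0.402  -0.2771  0.1961] yaw -28.0 q6 1.23 w 0.704 F [ 0.2 -0.   0.6]
to (0.4015, -0.2765, 0.05, -28) shift cm [-0.07 -0.03 14.61] turn z 0.000
```

View pics/w1.png

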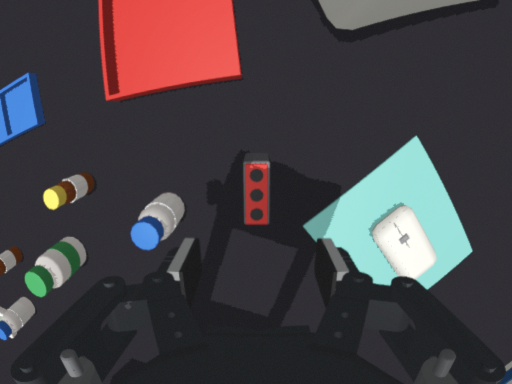

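The cartridge at (257,190) is centred and square between the jaws, and the bottle at (155,222) is clear of the fingers. Descending and gripping.

Call:
send_rows(rows="0 0 2 0 0 0 6; 0 0 2 0 0 0 6; 0 0 2 0 0 0 6; 0 0 2 0 0 0 6; 0 0 2 0 0 0 6; 0 0 2 0 0 0 6; 0 0 1.5 0 0 0 6; 0 0 1.1 0 0 0 6; 0 0 0 0 0 0 6; 0 0 0 0 0 0 0; 0 0 0 0 0 0 0; 0 0 0 0 0 0 0; 0 0 0 0 0 0 0; 0 0 0 0 0 0 0; 0 0 0 0 0 0 0; 0 0 0 0 0 0 0; 0 0 0 0 0 0 0; 0 0 0 0 0 0 0; 0 0 0 0 0 0 0", newtons=25)

```text
time_s: 4.05
position: [0.4026, -0.2777, 0.0512]
tcp_rot: [0.0, 0.97, -0.243, 0.001]
ft_force: [0.1, 0.8, 6.2]
grip_width: 0.278
```

```bash
python3 -c "
from h import *
plan((.4015,-.2765,.12,-28),(.591,-.266,.12,-28),(.591,-.266,.056,-28))"
```

```text
t 4.05 p [ 0.4026 -0.2777  0.0512] yaw -28.1 q6 1.23 w 0.278 F [0.1 0.8 6.2]
to (0.4015, -0.2765, 0.12, -28) shift cm [-0.15 -0.05 -6.89] turn z -0.002
to (0.591, -0.266, 0.12, -28) shift cm [16.24 -9.82  0.  ] turn z 0.000
to (0.591, -0.266, 0.056, -28) shift cm [0.  0.  6.4] turn z 0.000
```

Call:
send_rows(rows="0 0 -1 0 0 0 0; 0 0 -2 0 0 0 0; 0 0 -2 0 0 0 0; 0 0 -2 0 0 0 0; 0 0 -1 0 0 0 0; 2 -1.23 0 0 0 0 0; 2 -1.23 0 0 0 0 0; 2 -1.23 0 0 0 0 0; 2 -1.23 0 0 0 0 0; 2 -1.23 0 0 0 0 0; 2 -1.23 0 0 0 0 0; 2 -1.23 0 0 0 0 0; 2 -1.23 0 0 0 0 0; 0 0 0 0 0 0 0; 0 0 2 0 0 0 0; 0 0 2 0 0 0 0; 0 0 1.5 0 0 0 0; 0 0 0.8 0 0 0 0; 0 0 0.6 0 0 0 0; 0 0 0.4 0 0 0 0")

```text
time_s: 6.05
position: [0.5896, -0.2662, 0.0572]
tcp_rot: [0.0, 0.97, -0.243, 0.0]
ft_force: [0.8, -0.8, -0.6]
grip_width: 0.276
```

```bash
python3 -c "
from h import *
plan((.591,-.266,.055,-28))
cv2.imwrite('pics/s2.png',env.read_camera('side')[60:220,160:400])"
```

```text
t 6.05 p [ 0.5896 -0.2662  0.0572] yaw -28.2 q6 1.47 w 0.276 F [ 0.8 -0.8 -0.6]
to (0.591, -0.266, 0.055, -28) shift cm [ 0.11 -0.08  0.22] turn z -0.003
```

View pics/s2.png

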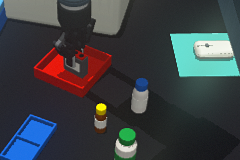

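The crop shows the cartridge at about (78,62), held upright inside the red tray. Releasing it and rising.

Call:
send_rows(rows="0 0 0.1 0 0 0 0; 0 0 0 0 0 0 0; 0 0 0 0 0 0 3.2; 0 0 0 0 0 0 4.5; 0 0 0 0 0 0 5; 0 0 0 0 0 0 5; 0 0 0 0 0 0 5; 0 0 0 0 0 0 5; 0 0 -1 0 0 0 5; 0 0 -2 0 0 0 5; 0 0 -2 0 0 0 5; 0 0 -2 0 0 0 5; 0 0 -2 0 0 0 5; 0 0 -2 0 0 0 5; 0 0 -2 0 0 0 5; 0 0 0 0 0 0 5; 0 0 0 0 0 0 5")

```text
time_s: 7.8
position: [0.5897, -0.266, 0.1868]
tcp_rot: [0.0, 0.97, -0.243, 0.001]
ft_force: [-0.4, 0.4, -0.1]
grip_width: 0.585
```

```bash
python3 -c "
from h import *
plan((.4205,-.1735,.19,0))
cv2.imwrite('pics/w2.png',env.read_camera('wrist'))
im=env.read_camera('top');cv2.imwrite('pics/t2.png',im)
for c,z in (('blue',.078),('yellow',.07),('green',.088),('red',.06)):
  for a,p,ct in blobs(im,c):
    if a<600:print(c,a,plane('top',p,z).round(4))
"
```

```text
t 7.80 p [ 0.5897 -0.266   0.1868] yaw -28.1 q6 1.47 w 0.585 F [-0.4  0.4 -0.1]
to (0.4205, -0.1735, 0.19, 0) shift cm [-19.28  -0.17  -0.35] turn z -0.491
blue 37.5 [0.7691 0.2822 0.078 ]
blue 80.5 [0.398  0.1749 0.078 ]
yellow 60.5 [0.4789 0.1078 0.07  ]
yellow 63.5 [ 0.4982 -0.092   0.07  ]
green 81.5 [ 0.4335 -0.0099  0.088 ]
red 33.5 [ 0.8651 -0.0212  0.06  ]
red 35.5 [ 0.8653 -0.1455  0.06  ]
red 594.0 [ 0.6099 -0.2161  0.06  ]
red 373.0 [ 0.5751 -0.304   0.06  ]
```

View pics/w2.png

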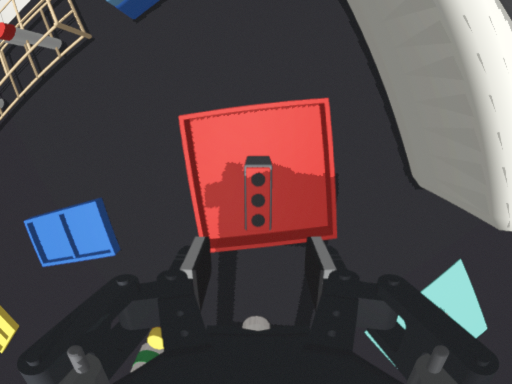

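View pics/t2.png

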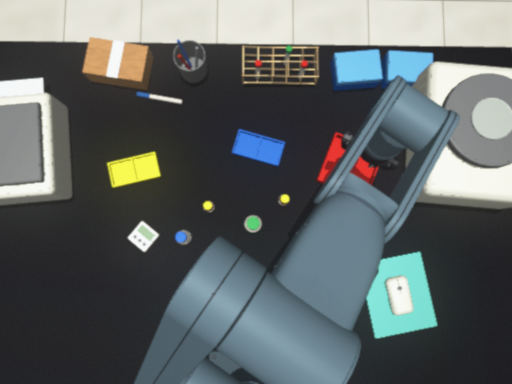

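The wrist picture shows the cartridge standing free in the red tray at (258,195). In the top view the other items have not moved, apart from the right-hand blue bottle, which the arm hides. Now the right blue bottle.

Call:
send_rows(rows="-2.41 0 0 0 0 0 6; -2.41 0 0 0 0 0 6; -2.41 0 0 0 0 0 6; -2.41 0 0 0 0 0 6; -2.41 0 0 0 0 0 6; -2.41 0 0 0 0 0 6; -2.41 0 0 0 0 0 6; -2.41 0 0 0 0 0 6; 0 0 0 0 0 -0.148 6; 0 0 0 0 0 -0.148 6; 0 0 0 0 0 -0.148 6; 0 0 0 0 0 -0.148 6; 0 0 0 0 0 -0.148 6; 0 0 0 0 0 -0.148 6; 0 0 0 0 0 -0.148 6; 0 0 0 0 0 -0.148 6; 0 0 0 0 0 -0.148 6; 0 0 0 0 0 -0.148 6; 0 0 0 0 0 -0.148 6; 0 0 0 0 0 -0.148 6")

```text
time_s: 9.9
position: [0.419, -0.1746, 0.1851]
tcp_rot: [-0.001, 0.799, 0.602, -0.0]
ft_force: [-0.7, 0.2, -0.4]
grip_width: 0.704
```

```bash
python3 -c "
from h import *
plan((.4207,-.1735,.046,74))
cv2.imwrite('pics/w3.png',env.read_camera('wrist'))"
```

```text
t 9.90 p [ 0.419  -0.1746  0.1851] yaw 74.0 q6 -0.36 w 0.704 F [-0.7  0.2 -0.4]
to (0.4207, -0.1735, 0.046, 74) shift cm [ 0.14  0.17 13.91] turn z -0.001
```

View pics/w3.png

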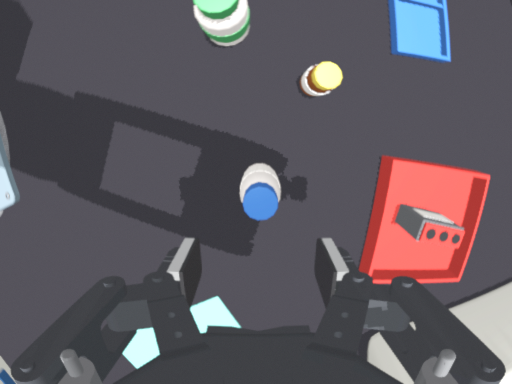

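The blue-capped bottle at (260,192) is centred between the jaws. Going down to grip it.

Call:
send_rows(rows="0.14 0.17 2 0 0 0 6; 0 0 2 0 0 0 6; 0 0 2 0 0 0 6; 0 0 2 0 0 0 6; 0 0 2 0 0 0 6; 0 0 1.7 0 0 0 6; 0 0 1.2 0 0 0 6; 0 0 1 0 0 0 6; 0 0 0 0 0 0 6; 0 0 0 0 0 0 4; 0 0 0 0 0 0 3; 0 0 0 0 0 0 2; 0 0 0 0 0 0 2; 0 0 0 0 0 0 2; 0 0 0 0 0 0 2; 0 0 0 0 0 0 2; 0 0 0 0 0 0 2; 0 0 0 0 0 0 2")

```text
time_s: 11.75
position: [0.422, -0.1744, 0.0478]
tcp_rot: [0.0, 0.801, 0.599, 0.0]
ft_force: [-1.1, -0.4, 6.7]
grip_width: 0.412
```

```bash
python3 -c "
from h import *
plan((.635,-.054,.046,74),(.653,.007,.046,74))"
```

```text
t 11.75 p [ 0.422  -0.1744  0.0478] yaw 73.6 q6 -0.35 w 0.412 F [-1.1 -0.4  6.7]
to (0.635, -0.054, 0.046, 74) shift cm [17.56 17.04  0.19] turn z -0.007
to (0.653, 0.007, 0.046, 74) shift cm [6.36 0.05 0.  ] turn z 0.000
```

Call:
send_rows(rows="0 0 -1 0 0 0 2; 0 0 -2 0 0 0 2; 0 0 -2 0 0 0 2; 0 0 -2 0 0 0 2; 0 0 -2 0 0 0 2; 0 0 -2 0 0 0 2; 0 0 -1 0 0 0 2; 0.9 0.85 0 0 0 0 2; 1.75 1.7 0 0 0 0 2; 1.75 1.7 0 0 0 0 2; 1.75 1.7 0 0 0 0 2; 1.75 1.7 0 0 0 0 2; 1.75 1.7 0 0 0 0 2; 1.75 1.7 0 0 0 0 2; 1.75 1.7 0 0 0 0 2; 1.75 1.7 0 0 0 0 2; 1.75 1.7 0 0 0 0 2; 1.75 1.7 0 0 0 0 2; 0.9 0.85 0 0 0 0 2; 0 0 0 0 0 0 2")

```text
time_s: 13.75
position: [0.6561, -0.0403, 0.1656]
tcp_rot: [-0.001, 0.8, 0.6, -0.0]
ft_force: [-0.3, -0.4, 0.4]
grip_width: 0.413
```

```bash
python3 -c "
from h import *
plan((.635,-.054,.05,74))
cv2.imwrite('pics/w4.png',env.read_camera('wrist'))"
```

```text
t 13.75 p [ 0.6561 -0.0403  0.1656] yaw 73.7 q6 0.05 w 0.413 F [-0.3 -0.4  0.4]
to (0.635, -0.054, 0.05, 74) shift cm [-1.91 -1.62 11.57] turn z -0.005
```

View pics/w4.png

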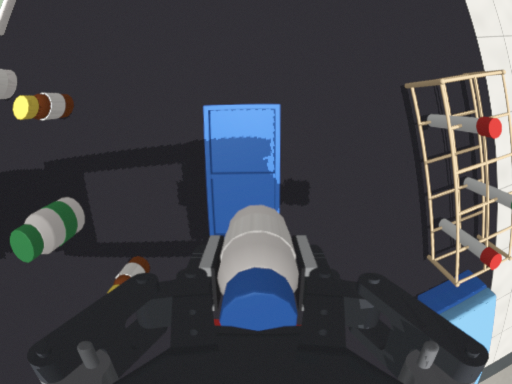

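The move went one step too far: the tray's left bay appears in view, centred at about (243,140), and the bottle is held fine. I'll correct the sideways error first, then lower.

Call:
send_rows(rows="-0.95 -0.8 0 0 0 0 2; -0.96 -0.82 0 0 0 0 2; 0 0 0 0 0 0 2; 0 0 2 0 0 0 2; 0 0 2 0 0 0 2; 0 0 2 0 0 0 2; 0 0 1.5 0 0 0 2; 0 0 1 0 0 0 2; 0 0 0 0 0 0 2; 0 0 0 0 0 0 2")

```text
time_s: 14.8
position: [0.6349, -0.0557, 0.0828]
tcp_rot: [0.0, 0.801, 0.599, 0.0]
ft_force: [-0.8, -0.2, 0.2]
grip_width: 0.412
```

```bash
python3 -c "
from h import *
plan((.635,-.054,.0525,74))
cv2.imwrite('pics/s4.png',cv2.resize(env.read_camera('side')[100:300,100:330],None,fx=3,fy=3))"
```

```text
t 14.80 p [ 0.6349 -0.0557  0.0828] yaw 73.6 q6 0.02 w 0.412 F [-0.8 -0.2  0.2]
to (0.635, -0.054, 0.0525, 74) shift cm [ 0.17 -0.04  3.03] turn z -0.007
```

View pics/s4.png

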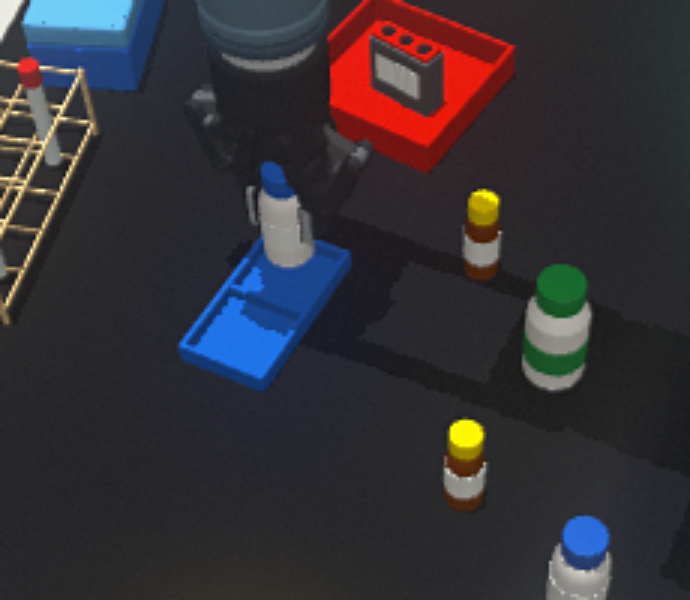

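The bottle hangs upright over the right bay, with its base at about (288,262). Lowering the last 3 cm and releasing.

Call:
send_rows(rows="0.1 0 1.2 0 0 0 2; 0 0 0.9 0 0 0 2; 0 0 0.6 0 0 0 2; 0 0 0.3 0 0 0 2; 0 0 0.1 0 0 0 2; 0 0 0 0 0 0 2; 0 0 0 0 0 0 4; 0 0 0 0 0 0 5; 0 0 0 0 0 0 6; 0 0 0 0 0 0 6; 0 0 0 0 0 0 6; 0 0 0 0 0 0 6; 0 0 -0.8 0 0 0 6; 0 0 -2 0 0 0 6; 0 0 -2 0 0 0 6; 0 0 -2 0 0 0 6; 0 0 -2 0 0 0 6; 0 0 -2 0 0 0 6; 0 0 -2 0 0 0 6; 0 0 0 0 0 0 6")

```text
time_s: 16.85
position: [0.6367, -0.055, 0.1833]
tcp_rot: [0.003, 0.801, 0.599, 0.002]
ft_force: [0.6, -0.2, 1.2]
grip_width: 0.703
```

```bash
python3 -c "
from h import *
plan((.3985,.1742,.18,74))
cv2.imwrite('pics/s5.png',cv2.resize(env.read_camera('side')[100:300,100:330],None,fx=3,fy=3))"
```

```text
t 16.85 p [ 0.6367 -0.055   0.1833] yaw 73.6 q6 0.03 w 0.703 F [ 0.6 -0.2  1.2]
to (0.3985, 0.1742, 0.18, 74) shift cm [ 15.27 -29.32   0.13] turn z -0.007
```

View pics/s5.png

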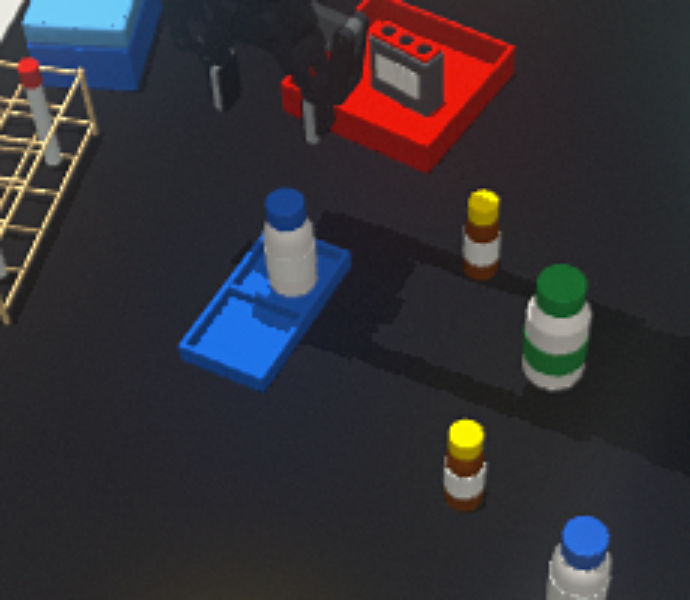

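The bottle stands upright in the right bay at (291,245). Next, the left blue bottle.

Call:
send_rows(rows="1.02 -1.95 0 0 0 0 6; 1.02 -1.95 0 0 0 0 6; 1.02 -1.95 0 0 0 0 6; 1.02 -1.95 0 0 0 0 6; 1.02 -1.95 0 0 0 0 6; 1.02 -1.95 0 0 0 0 6; 1.02 -1.95 0 0 0 0 6; 1.02 -1.95 0 0 0 0 6; 1.02 -1.95 0 0 0 0 6; 1.02 -1.95 0 0 0 0 6; 1.02 -1.95 0 0 0 0 6; 1.02 -1.95 0 0 0 0 6; 1.02 -1.95 0 0 0 0 6; 1.02 -1.95 0 0 0 0 6; 1.02 -1.95 0 0 0 0 6; 0 0 0 0 0 0 6; 0 0 0 0 0 0 6")

```text
time_s: 18.6
position: [0.397, 0.1748, 0.1787]
tcp_rot: [-0.0, 0.8, 0.6, -0.0]
ft_force: [-0.7, -0.4, 0.2]
grip_width: 0.704
```

```bash
python3 -c "
from h import *
plan((.3987,.1740,.046,74))
cv2.imwrite('pics/w6.png',env.read_camera('wrist'))"
```

```text
t 18.60 p [0.397  0.1748 0.1787] yaw 73.7 q6 0.44 w 0.704 F [-0.7 -0.4  0.2]
to (0.3987, 0.174, 0.046, 74) shift cm [-0.02  0.19 13.27] turn z -0.005
```

View pics/w6.png

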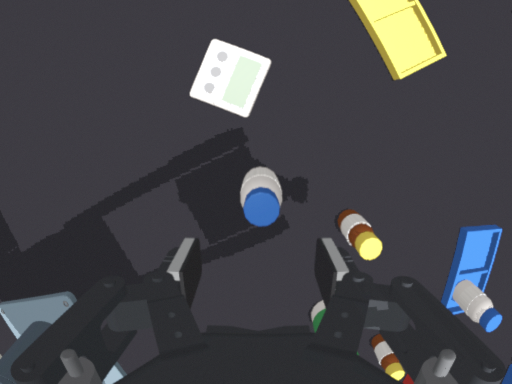

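The blue bottle at (261,195) is centred, and the timer and the vial at (360,235) are clear of the fingers' path. Going down.

Call:
send_rows(rows="0 0.19 2 0 0 0 6; 0 0 2 0 0 0 6; 0 0 2 0 0 0 6; 0 0 2 0 0 0 6; 0 0 2 0 0 0 6; 0 0 1.5 0 0 0 6; 0 0 1 0 0 0 6; 0 0 0.75 0 0 0 6; 0 0 0 0 0 0 6; 0 0 0 0 0 0 4; 0 0 0 0 0 0 3; 0 0 0 0 0 0 2; 0 0 0 0 0 0 2; 0 0 0 0 0 0 2; 0 0 0 0 0 0 2; 0 0 0 0 0 0 2; 0 0 0 0 0 0 2; 0 0 0 0 0 0 2")

```text
time_s: 20.45
position: [0.3998, 0.1743, 0.0475]
tcp_rot: [0.0, 0.801, 0.599, 0.001]
ft_force: [-0.9, -1.5, 6.4]
grip_width: 0.411
```

```bash
python3 -c "
from h import *
plan((.653,.007,.046,74))"
```

```text
t 20.45 p [0.3998 0.1743 0.0475] yaw 73.6 q6 0.44 w 0.411 F [-0.9 -1.5  6.4]
to (0.653, 0.007, 0.046, 74) shift cm [-8.91 29.01  0.18] turn z -0.007
```

Call:
send_rows(rows="0 0 -1 0 0 0 2; 0 0 -2 0 0 0 2; 0 0 -2 0 0 0 2; 0 0 -2 0 0 0 2; 0 0 -2 0 0 0 2; 0 0 -2 0 0 0 2; 0 0 -1 0 0 0 2; -0.685 2.23 0 0 0 0 2; -0.685 2.23 0 0 0 0 2; -0.685 2.23 0 0 0 0 2; -0.685 2.23 0 0 0 0 2; -0.685 2.23 0 0 0 0 2; -0.685 2.23 0 0 0 0 2; -0.685 2.23 0 0 0 0 2; -0.685 2.23 0 0 0 0 2; -0.685 2.23 0 0 0 0 2; -0.685 2.23 0 0 0 0 2; -0.685 2.23 0 0 0 0 2; -0.685 2.23 0 0 0 0 2; -0.685 2.23 0 0 0 0 2")

```text
time_s: 22.45
position: [0.6524, 0.0066, 0.1661]
tcp_rot: [-0.001, 0.801, 0.599, -0.001]
ft_force: [0.8, -0.6, -0.6]
grip_width: 0.409
```

Call:
send_rows(rows="0 0 0 0 0 0 2; 0 0 2 0 0 0 2; 0 0 2 0 0 0 2; 0 0 2 0 0 0 2; 0 0 1.5 0 0 0 2; 0 0 1 0 0 0 2; 0 0 0 0 0 0 2; 0 0 0 0 0 0 2")

```text
time_s: 23.25
position: [0.6525, 0.0071, 0.0823]
tcp_rot: [0.0, 0.801, 0.599, 0.0]
ft_force: [0.2, 0.2, -0.5]
grip_width: 0.408
```

```bash
python3 -c "
from h import *
plan((.653,.007,.0522,74))
cv2.imwrite('pics/s7.png',cv2.resize(env.read_camera('side')[100:300,100:330],None,fx=3,fy=3))"
```

```text
t 23.25 p [0.6525 0.0071 0.0823] yaw 73.6 q6 0.13 w 0.408 F [ 0.2  0.2 -0.5]
to (0.653, 0.007, 0.0522, 74) shift cm [0.01 0.05 3.01] turn z -0.007
```

View pics/s7.png

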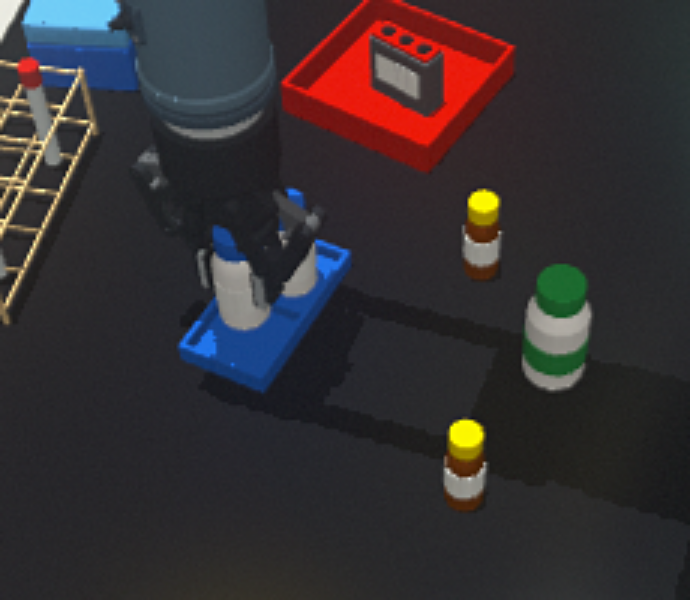

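The second bottle hangs over the left bay with its base at (243,318). Lowering and releasing.

Call:
send_rows(rows="0 0 1.2 0 0 0 2; 0 0 0.9 0 0 0 2; 0 0 0.6 0 0 0 2; 0 0 0.3 0 0 0 2; 0 0 0.05 0 0 0 2; 0 0 0 0 0 0 2; 0 0 0 0 0 0 4; 0 0 0 0 0 0 5; 0 0 0 0 0 0 6; 0 0 0 0 0 0 6; 0 0 0 0 0 0 6; 0 0 0 0 0 0 6; 0 0 -0.8 0 0 0 6; 0 0 -2 0 0 0 6; 0 0 -2 0 0 0 6; 0 0 -2 0 0 0 6; 0 0 -2 0 0 0 6; 0 0 -2 0 0 0 6; 0 0 -2 0 0 0 6; 0 0 0 0 0 0 6")

```text
time_s: 25.3
position: [0.6541, 0.0068, 0.1834]
tcp_rot: [0.003, 0.801, 0.599, 0.002]
ft_force: [0.7, -1.4, 0.5]
grip_width: 0.706
```

```bash
python3 -c "
from h import *
plan((.4988,-.091,.18,104))
cv2.imwrite('pics/w8.png',env.read_camera('wrist'))
cv2.imwrite('pics/s8.png',cv2.resize(env.read_camera('side')[100:300,100:330],None,fx=3,fy=3))"
```

```text
t 25.30 p [0.6541 0.0068 0.1834] yaw 73.6 q6 0.13 w 0.706 F [ 0.7 -1.4  0.5]
to (0.4988, -0.091, 0.18, 104) shift cm [-13.76 -12.15   0.24] turn z -0.530
```

View pics/s8.png

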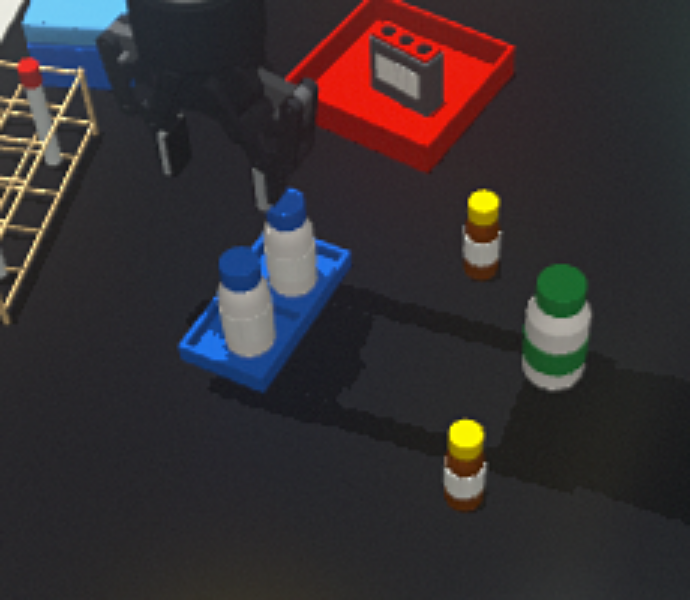

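Both blue-capped bottles stand upright in the blue tray, at (247,310) and (291,245). Next, the right control vial.

Call:
send_rows(rows="-1.72 -1.52 0 0 0 0 5; -1.72 -1.52 0 0 0 0 5; -1.72 -1.52 0 0 0 0 5; -1.72 -1.52 0 0 0 0 5; -1.72 -1.52 0 0 0 0 5; -1.72 -1.52 0 0 0 0 5; -1.72 -1.52 0 0 0 0 5; -1.72 -1.52 0 0 0 0 5; 0 0 0 0 0 -0.106 5; 0 0 0 0 0 -0.106 5; 0 0 0 0 0 -0.106 5; 0 0 0 0 0 -0.106 5; 0 0 0 0 0 -0.106 5; 0 0 0 0 0 0 5; 0 0 0 0 0 0 5")

```text
time_s: 26.9
position: [0.4961, -0.0905, 0.1783]
tcp_rot: [-0.001, 0.617, 0.787, -0.0]
ft_force: [0.7, 0.1, 0.8]
grip_width: 0.586
```

```bash
python3 -c "
from h import *
plan((.4988,-.091,.042,104))
cv2.imwrite('pics/w9.png',env.read_camera('wrist'))"
```

```text
t 26.90 p [ 0.4961 -0.0905  0.1783] yaw 103.8 q6 -0.64 w 0.586 F [0.7 0.1 0.8]
to (0.4988, -0.091, 0.042, 104) shift cm [-0.13  0.27 13.63] turn z -0.003
```

View pics/w9.png

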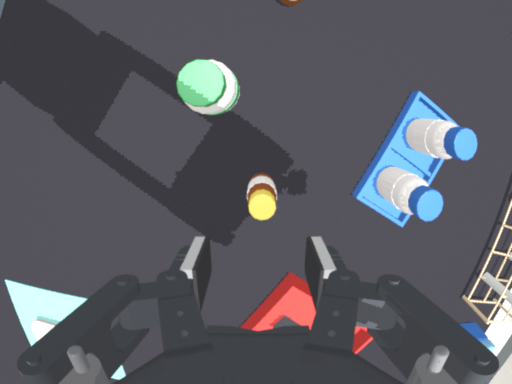

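The vial at (262,197) lies slightly right of the jaws' centre line, which matches the 0.27 cm shift. The green bottle at (210,85) is clear.

Call:
send_rows(rows="-0.1 0.27 2 0 0 0 5; 0 0 2 0 0 0 5; 0 0 2 0 0 0 5; 0 0 2 0 0 0 5; 0 0 2 0 0 0 5; 0 0 1.6 0 0 0 5; 0 0 1.2 0 0 0 5; 0 0 0.9 0 0 0 5; 0 0 0 0 0 0 5; 0 0 0 0 0 0 3; 0 0 0 0 0 0 2; 0 0 0 0 0 0 1; 0 0 0 0 0 0 1; 0 0 0 0 0 0 1; 0 0 0 0 0 0 1; 0 0 0 0 0 0 1; 0 0 0 0 0 0 1; 0 0 0 0 0 0 1")

```text
time_s: 28.75
position: [0.5001, -0.0912, 0.043]
tcp_rot: [0.001, 0.616, 0.788, 0.0]
ft_force: [0.0, 0.4, 7.4]
grip_width: 0.292
```

```bash
python3 -c "
from h import *
plan((.572,.345,.16,104))"
```

```text
t 28.75 p [ 0.5001 -0.0912  0.043 ] yaw 104.0 q6 -0.64 w 0.292 F [0.  0.4 7.4]
to (0.572, 0.345, 0.16, 104) shift cm [ 40.58  17.53 -11.72] turn z -0.000
```

Call:
send_rows(rows="0 0 -1 0 0 0 1; 0 0 -2 0 0 0 1; 0 0 -2 0 0 0 1; 0 0 -2 0 0 0 1; 0 0 -2 0 0 0 1; 0 0 -2 0 0 0 1; 0 0 -1 0 0 0 1; 1.5 0.65 0 0 0 0 1; 2.5 1.08 0 0 0 0 1; 2.5 1.08 0 0 0 0 1; 2.5 1.08 0 0 0 0 1; 2.5 1.08 0 0 0 0 1; 2.5 1.08 0 0 0 0 1; 2.5 1.08 0 0 0 0 1; 2.5 1.08 0 0 0 0 1; 2.5 1.08 0 0 0 0 1; 2.5 1.08 0 0 0 0 1; 2.5 1.08 0 0 0 0 1; 2.5 1.08 0 0 0 0 1; 2.5 1.08 0 0 0 0 1")

```text
time_s: 30.75
position: [0.5552, 0.2486, 0.1618]
tcp_rot: [-0.0, 0.616, 0.788, -0.001]
ft_force: [0.7, -0.1, 0.3]
grip_width: 0.294
```

Call:
send_rows(rows="2.5 1.08 0 0 0 0 1; 2.5 1.08 0 0 0 0 1; 2.5 1.08 0 0 0 0 1; 1.6 0.69 0 0 0 0 1; 0 0 0 0 0 0 1; 0 0 0 0 0 0 1")

```text
time_s: 31.35
position: [0.5712, 0.3451, 0.1616]
tcp_rot: [-0.0, 0.615, 0.788, -0.001]
ft_force: [0.6, -1.3, -1.2]
grip_width: 0.292
```

```bash
python3 -c "
from h import *
plan((.572,.345,.0472,104))
cv2.imwrite('pics/w10.png',env.read_camera('wrist'))"
```

```text
t 31.35 p [0.5712 0.3451 0.1616] yaw 104.0 q6 0.13 w 0.292 F [ 0.6 -1.3 -1.2]
to (0.572, 0.345, 0.0472, 104) shift cm [-0.02  0.1  11.44] turn z 0.001
```

View pics/w10.png

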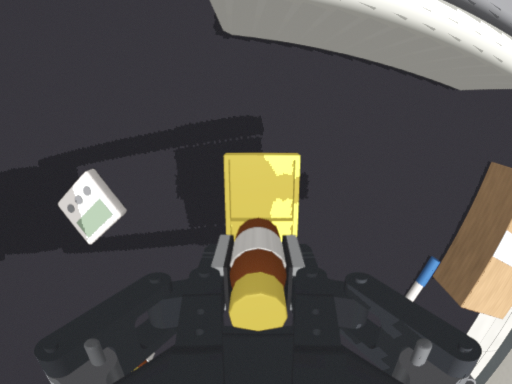

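```bash
cat >> h.py <<'E'
def wproj(P):
    o,p,R,a=state();i=env.camera_info('wrist');T=np.eye(4);T[:3,:3]=R;T[:3,3]=p
    c=np.linalg.inv(T@i['hand_eye'])@np.append(P,1);c=c[:3]
    th=np.arctan2(np.hypot(c[0],c[1]),c[2]);ph=np.arctan2(c[1],c[0]);f=i['mtx'][0,0]
    return (i['mtx'][:2,2]+f*th*np.array([np.cos(ph),np.sin(ph)])).round(0)
E
python3 -c "
from h import *
for l in(-.0655,0,.0655):
  for w in(-.034,.034):
    c,s=np.cos(np.radians(104)),np.sin(np.radians(104))
    print(l,w,wproj(np.array([.58+l*c+w*s,.314+l*s-w*c,.016])))"
```

```text
-0.0655 -0.034 [226. 281.]
-0.0655 0.034 [291. 281.]
0 -0.034 [223. 223.]
0 0.034 [295. 223.]
0.0655 -0.034 [221. 155.]
0.0655 0.034 [297. 155.]
```

The predicted tray edges (rows 155 and 223, columns 222-297) match the picture to within about 3 px, so the vial is over the left bay. Lowering and releasing.

Call:
send_rows(rows="0 0.1 2 0 0 0 1; 0 0 2 0 0 0 1; 0 0 2 0 0 0 1; 0 0 2 0 0 0 1; 0 0 1.5 0 0 0 1; 0 0 0.9 0 0 0 1; 0 0 0.5 0 0 0 1; 0 0 0.3 0 0 0 1; 0 0 0.2 0 0 0 1; 0 0 0 0 0 0 1; 0 0 0 0 0 0 1")

```text
time_s: 32.5
position: [0.573, 0.3458, 0.0489]
tcp_rot: [0.0, 0.616, 0.788, 0.0]
ft_force: [0.2, 0.5, 0.9]
grip_width: 0.291
```

```bash
python3 -c "
from h import *
plan((.572,.345,.0472,104))
cv2.imwrite('pics/s11.png',cv2.resize(env.read_camera('side')[200:384,100:330],None,fx=3,fy=3))"
```

```text
t 32.50 p [0.573  0.3458 0.0489] yaw 104.0 q6 0.13 w 0.291 F [0.2 0.5 0.9]
to (0.572, 0.345, 0.0472, 104) shift cm [-0.05 -0.12  0.17] turn z -0.000
```

View pics/s11.png

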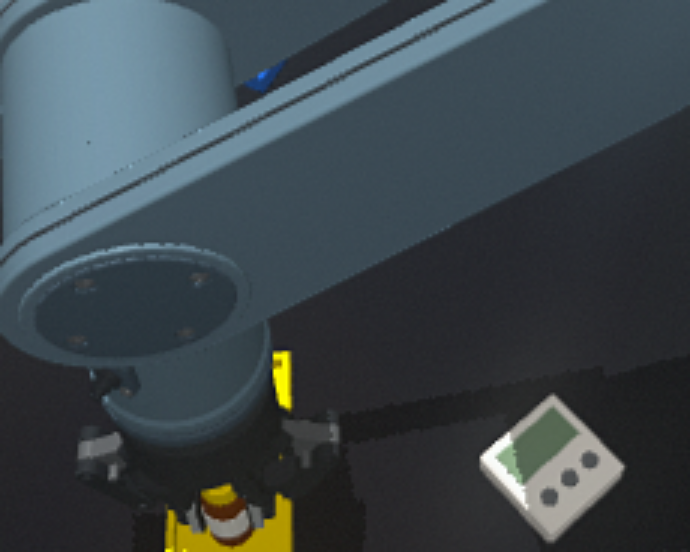

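The vial is in the tray's left bay at (225,515), about 2 mm above the floor.

Call:
send_rows(rows="0 0 0.1 0 0 0 1; 0 0 0.07 0 0 0 1; 0 0 0 0 0 0 1; 0 0 0 0 0 0 2.8; 0 0 0 0 0 0 3.5; 0 0 0 0 0 0 5; 0 0 0 0 0 0 5; 0 0 0 0 0 0 5; 0 0 0 0 0 0 5; 0 0 -0.8 0 0 0 5; 0 0 -2 0 0 0 5; 0 0 -2 0 0 0 5; 0 0 -2 0 0 0 5; 0 0 -2 0 0 0 5; 0 0 -2 0 0 0 5; 0 0 -2 0 0 0 5; 0 0 0 0 0 0 5")

```text
time_s: 34.25
position: [0.5745, 0.3463, 0.1788]
tcp_rot: [0.002, 0.616, 0.788, 0.003]
ft_force: [0.2, 0.4, 0.6]
grip_width: 0.584
```

```bash
python3 -c "
from h import *
plan((.4797,.1087,.178,104))
cv2.imwrite('pics/w12.png',env.read_camera('wrist'))"
```

```text
t 34.25 p [0.5745 0.3463 0.1788] yaw 104.0 q6 0.13 w 0.584 F [0.2 0.4 0.6]
to (0.4797, 0.1087, 0.178, 104) shift cm [-20.77 -14.94  -0.04] turn z -0.000
```

View pics/w12.png

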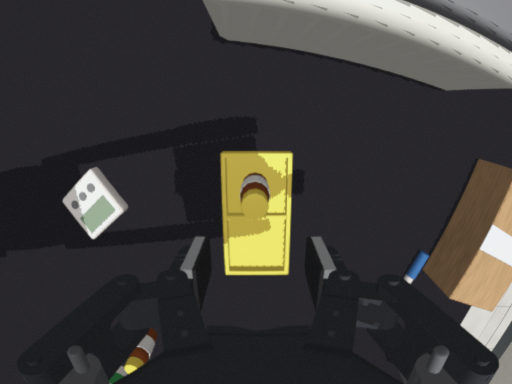

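The first vial stands upright in the left bay at (255,192). Now the last vial.

Call:
send_rows(rows="-1.73 -1.24 0 0 0 0 5; -1.73 -1.24 0 0 0 0 5; -1.73 -1.24 0 0 0 0 5; -1.73 -1.24 0 0 0 0 5; -1.73 -1.24 0 0 0 0 5; -1.73 -1.24 0 0 0 0 5; -1.73 -1.24 0 0 0 0 5; -1.73 -1.24 0 0 0 0 5; -1.73 -1.24 0 0 0 0 5; -1.73 -1.24 0 0 0 0 5; -1.73 -1.24 0 0 0 0 5; -1.73 -1.24 0 0 0 0 5; 0 0 0 0 0 0 5; 0 0 0 0 0 0 5")

```text
time_s: 35.7
position: [0.4781, 0.1081, 0.174]
tcp_rot: [-0.001, 0.616, 0.787, -0.0]
ft_force: [-0.1, -0.0, -0.0]
grip_width: 0.585
```

```bash
python3 -c "
from h import *
plan((.4797,.1087,.042,104))
cv2.imwrite('pics/w13.png',env.read_camera('wrist'))"
```

```text
t 35.70 p [0.4781 0.1081 0.174 ] yaw 103.9 q6 -0.25 w 0.585 F [-0.1 -0.  -0. ]
to (0.4797, 0.1087, 0.042, 104) shift cm [1.00e-02 1.80e-01 1.32e+01] turn z -0.002
```

View pics/w13.png

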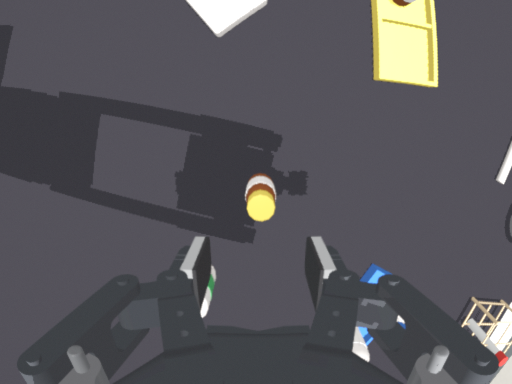

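The vial at (261,195) is centred, and the green bottle at (208,290) is about 10 cm behind. Going down.

Call:
send_rows(rows="0 0.18 2 0 0 0 5; 0 0 2 0 0 0 5; 0 0 2 0 0 0 5; 0 0 2 0 0 0 5; 0 0 2 0 0 0 5; 0 0 1.5 0 0 0 5; 0 0 1 0 0 0 5; 0 0 0.7 0 0 0 5; 0 0 0 0 0 0 5; 0 0 0 0 0 0 3; 0 0 0 0 0 0 2; 0 0 0 0 0 0 1; 0 0 0 0 0 0 1; 0 0 0 0 0 0 1; 0 0 0 0 0 0 1; 0 0 0 0 0 0 1; 0 0 0 0 0 0 1; 0 0 0 0 0 0 1")

```text
time_s: 37.55
position: [0.4808, 0.1086, 0.0433]
tcp_rot: [0.001, 0.616, 0.788, 0.0]
ft_force: [-0.4, 0.5, 5.5]
grip_width: 0.299
```

```bash
python3 -c "
from h import *
plan((.588,.283,.16,104))"
```

```text
t 37.55 p [0.4808 0.1086 0.0433] yaw 104.0 q6 -0.25 w 0.299 F [-0.4  0.5  5.5]
to (0.588, 0.283, 0.16, 104) shift cm [ 14.33  14.63 -11.65] turn z -0.000
```

Call:
send_rows(rows="0 0 -1 0 0 0 1; 0 0 -2 0 0 0 1; 0 0 -2 0 0 0 1; 0 0 -2 0 0 0 1; 0 0 -2 0 0 0 1; 0 0 -2 0 0 0 1; 0 0 -1 0 0 0 1; 0.7 0.7 0 0 0 0 1; 1.6 1.63 0 0 0 0 1; 1.6 1.63 0 0 0 0 1; 1.6 1.63 0 0 0 0 1; 1.6 1.63 0 0 0 0 1; 1.6 1.63 0 0 0 0 1; 1.6 1.63 0 0 0 0 1; 1.6 1.63 0 0 0 0 1; 1.6 1.63 0 0 0 0 1; 0.83 0.89 0 0 0 0 1; 0 0 0 0 0 0 1; 0 0 0 0 0 0 1")

```text
time_s: 39.45
position: [0.5868, 0.2827, 0.1616]
tcp_rot: [-0.0, 0.616, 0.788, -0.001]
ft_force: [-0.3, 0.2, -0.3]
grip_width: 0.292
```

```bash
python3 -c "
from h import *
plan((.588,.283,.0475,104))
cv2.imwrite('pics/w14.png',env.read_camera('wrist'))"
```

```text
t 39.45 p [0.5868 0.2827 0.1616] yaw 104.0 q6 0.03 w 0.292 F [-0.3  0.2 -0.3]
to (0.588, 0.283, 0.0475, 104) shift cm [ 0.    0.14 11.41] turn z 0.000
```

View pics/w14.png

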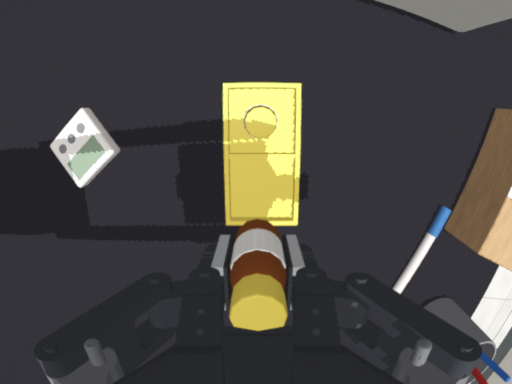

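The first vial shows as a ring at (261,122), upright and centred in the left bay. The second vial is in line with the right bay (rows 153-225). Lowering it.

Call:
send_rows(rows="0 0.14 2 0 0 0 1; 0 0 2 0 0 0 1; 0 0 2 0 0 0 1; 0 0 2 0 0 0 1; 0 0 1.5 0 0 0 1; 0 0 0.9 0 0 0 1; 0 0 0.5 0 0 0 1; 0 0 0.3 0 0 0 1; 0 0 0.2 0 0 0 1; 0 0 0.1 0 0 0 1; 0 0 0 0 0 0 1; 0 0 0 0 0 0 1")

```text
time_s: 40.7
position: [0.5891, 0.2835, 0.048]
tcp_rot: [0.0, 0.616, 0.788, 0.0]
ft_force: [0.0, -0.5, -0.5]
grip_width: 0.294
```

Call:
send_rows(rows="0 0 0.07 0 0 0 1; 0 0 0 0 0 0 1; 0 0 0 0 0 0 2.8; 0 0 0 0 0 0 3.5; 0 0 0 0 0 0 5; 0 0 0 0 0 0 5; 0 0 0 0 0 0 5; 0 0 0 0 0 0 5; 0 0 -0.8 0 0 0 5; 0 0 -2 0 0 0 5; 0 0 -2 0 0 0 5; 0 0 -2 0 0 0 5; 0 0 -2 0 0 0 5; 0 0 -2 0 0 0 5; 0 0 -2 0 0 0 5; 0 0 -2 0 0 0 5; 0 0 0 0 0 0 5")

```text
time_s: 42.4
position: [0.5906, 0.2839, 0.199]
tcp_rot: [0.002, 0.616, 0.788, 0.003]
ft_force: [0.1, 0.2, -0.8]
grip_width: 0.586
```

Call:
send_rows(rows="-2.5 0 -0.5 0 0 0 5; -2.5 0 -0.5 0 0 0 5; -2.5 0 -0.5 0 0 0 5; -2.5 0 -0.5 0 0 0 5; -2.5 0 -0.5 0 0 0 5; -2.5 -1 -0.5 0 0 0 5; -2.5 -1 -0.5 0 0 0 5; -2.5 -1 -0.5 0 0 0 5; -2.5 -1 -0.5 0 0 0 5; -2.5 -1 -0.5 0 0 0 5; -2.5 -1 0 0 0 0 5; -2.5 -1 0 0 0 0 5; -2.5 -1 0 0 0 0 5; 0 0 0 0 0 0 5; 0 0 0 0 0 0 5")

```text
time_s: 43.9
position: [0.5894, -0.0517, 0.2442]
tcp_rot: [-0.001, 0.616, 0.787, -0.0]
ft_force: [-0.2, 0.2, -0.1]
grip_width: 0.584
```

```bash
python3 -c "
from h import *
state()
plan()
np.set_printoptions(precision=4,suppress=True)
cv2.imwrite('pics/w15.png',env.read_camera('wrist'))
im=env.read_camera('side');cv2.imwrite('pics/s15.png',im)
im=env.read_camera('top');cv2.imwrite('pics/t15.png',im)
for c,z in (('blue',.082),('yellow',.074),('green',.088)):
  for a,p,ct in blobs(im,c,S=100): print(c,a,p,plane('top',p,z))
"
```

```text
t 43.90 p [ 0.5894 -0.0517  0.2442] yaw 103.9 q6 -0.52 w 0.584 F [-0.2  0.2 -0.1]
blue 57.0 [141.9123  94.1579] [0.7681 0.2821 0.082 ]
blue 23.0 [183.4565  51.8261] [0.8846 0.1763 0.082 ]
blue 374.5 [253.781 148.919] [ 0.6251 -0.0114  0.082 ]
blue 3361.0 [377.2862  68.5171] [ 0.8447 -0.3375  0.082 ]
yellow 1373.5 [133.3594 169.2255] [0.5706 0.2996 0.074 ]
green 28.0 [288.5     48.5774] [ 0.8943 -0.1014  0.088 ]
```

View pics/s15.png

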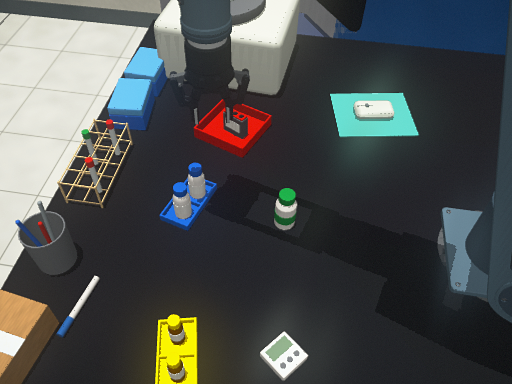

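View pics/t15.png

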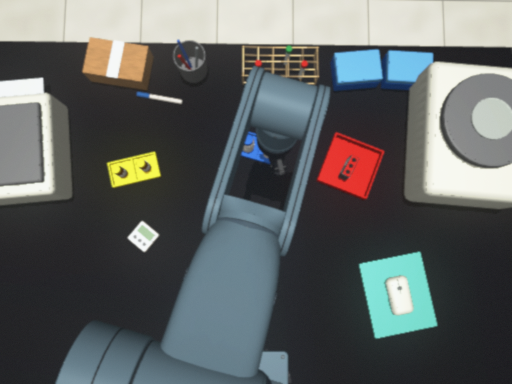

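The side view shows both blue-capped bottles upright in the blue tray (180,200 and 196,182), both vials upright in the yellow tray (176,330 and 176,368) and the cartridge in the red tray (235,123). The green bottle and the timer look untouched. One numeric check, then I'll hand in.

Run:
```python
from h import *
np.set_printoptions(precision=3,suppress=True)
im=cv2.imread('pics/s15.png')
def loc(P,c,ang):
    a=np.radians(ang);d=P[:2]-c;return np.array([d@[np.sin(a),-np.cos(a)],d@[np.cos(a),np.sin(a)]])
for u in((180,187.5),(195,168.5)): print('blue',loc(plane('side',u,.082),np.array([.644,-.0234]),74.3))
for u in((175,322),(175,359)): print('yel',loc(plane('side',u,.074),np.array([.580,.3143]),104))
for a,p,ct in blobs(im,'green'):
    if a>150: print('green',plane('side',p,.088))
t0,t1=[cv2.cvtColor(cv2.imread(f'pics/top0.png' if i==0 else 'pics/t15.png'),cv2.COLOR_BGR2GRAY)[215:258,120:165] for i in(0,1)]
print('timer centroid',[ (np.argwhere(t>90).mean(0)).round(2) for t in(t0,t1)])
print(env.hand_in())
```

```text
blue [0.    0.027]
blue [-0.001 -0.032]
yel [-0.001 -0.031]
yel [-0.003  0.032]
green [ 0.435 -0.007  0.088]
timer centroid [array([20.92, 22.72]), array([20.92, 22.74])]
the job is handed in; nothing more can be done
None
```

I sorted everything and handed the job in at about 44 s of the 134 s allowed. `hand_in` gives no verdict, so success rests on my own checks.

**Order:** The used cartridge went into the red tray first. I then placed the two blue-capped bottles in the blue tray and the two control vials in the yellow tray, one to each bay.

**Last checks:**
- **Bottles and vials:** all four stand upright. From cap pixels I picked by eye in the side picture, they are within about 5 mm of their bay centres (20 mm allowed).
- **Cartridge:** it stands free in the red tray, seen in both the top and side pictures.
- **Green-capped bottle and timer:** neither has moved measurably. The bottle reads (0.435, -0.007) in the side view, the same as at the start, and the timer's image centre shifted by under 0.1 px.

**What went wrong or was limited:**
- The first bottle's carry overshot by about 2.5 cm because I counted the rows wrong. I corrected it in the air before lowering, and nothing was touched.
- In the last top picture the arm partly hid the blue tray, so the blue bottles were confirmed from the side view only.

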